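# Index the exhibit table and hold the viewing filter over the print

## Task

At the forensic light table, turn the round exhibit table one click anticlockwise (seen from above), so that the brass plate with the pale fingerprint comes to rest at the red pointer. Then take the orange viewing filter, carry it over the lamp bar and hold it level about 1 cm above the brass plate, centred on it and with the long sides of both parallel; the filter must never touch the exhibit table or anything on it. Finish while still holding it there, and leave the lamp and all the other things undisturbed.

Things in the scene. Friction and masses are not known exactly. Their poses are not given: they have to be found in the camera images.
- stage: Rotary exhibit table, 296 mm across; origin on the work surface below its turning axis. Red pointer (57 mm high) on the fixed base, just outside the disc, 173 mm along the stage's own -x. Black disc, top 55 mm above the work surface; clamped on it 95 mm from the axis, 60 degrees apart: brass plate, padlock (54 mm high, at the pointer at the start), lock cylinder and hinge leaf (under 30 mm).
- turntable (a joint): Angle of the disc, rad, positive anticlockwise from above; about 0 at the start. A detent clicks it home at 0, 1.047 and 2.094 (every 60 degrees) and pulls it in from up to 0.4 rad either side; at 1.047 the brass plate is at the pointer. The hump between clicks takes about 2 to 4 N at the crank pin. It stops just past 0 and 2.094.
- crank (a point): Grip point of the aluminium crank pin: upright, round, 14 mm in diameter, on the disc 133 mm from the axis, between 61 and 113 mm above the work surface, over a collar 22 mm across. The point is on the pin's axis, 100 mm above the work surface, and moves with the disc; starts 45 degrees past the padlock, on the side away from the brass plate. The pin can turn in the grip.
- plate_top (a point): Centre of the top face of the brass plate (42 x 62 mm, 4 mm thick, on a smaller grey block), 77 mm above the work surface. Its own x points outward from the disc's axis, its y runs along the plate's long side, z up. Moves with the disc.
- filter: Orange viewing filter lying flat on the pad: black frame 60 mm (x) by 84 mm (y, long side), 10 mm thick, with clear orange window. Origin at the centre of the frame's underside, z up. Over its middle an aluminium bridge handle: level bar along y, 80 mm long, 12 mm wide, 14 mm high, centre line 53 mm above the underside, legs at y = +-36 mm, 36 mm of free space under the bar. About 0.15 kg.
- pad: Black rubber pad, 130 mm (x) by 190 mm (y), 12 mm thick, fixed; origin at the centre of its underside. The filter and the lens cap lie on it.
- lamp: Grazing lamp bar between the pad and the exhibit table, fixed: black bar 340 mm long (x), 30 mm wide (y), with its top 126 mm above the work surface, on two posts with feet 55 mm wide; origin on the work surface below the bar's centre.
- lens_cap: Bystander: grey disc 44 mm across, 12 mm high, on the pad; origin at the centre of its underside.
- marker1: Bystander: yellow tent-shaped evidence marker, 42 mm wide, 53 mm high; origin at the centre of its foot.
- marker2: Bystander: a second yellow marker, as marker1.
- marker3: Bystander: a third yellow marker, as marker1.
- jar: Bystander: closed jar, 60 mm across, 75 mm high; origin at the centre of its underside.
- torch: Bystander: dark hand torch lying on its side, 140 mm long, 40 mm thick; origin below its middle.
There are look-alikes about, which are no part of the job. What is shaped like the filter but green or pink is not meant.

How it is judged:
By the outcome, as a careful person would: the job done as asked, in the order asked, and still so for the second after the job is handed in, while the arm keeps its last pose, push and grip.
It also fails if it takes over 58 s, if anything falls off the work surface, if the arm or the gripper's body presses on something with over 40 N, if the wrist force passes 120 N, or if a joint passes its speed limit or range.

## Robot

A 6-joint arm with a two-finger parallel gripper is mounted at the origin on the work surface. World frame = base frame: x ahead of the robot, y to its left, z up, the work surface at z = 0. Lengths are in m, angles in rad, forces in N, time in s.
With the tool pointing down it reaches from about 0.35 to 0.975 m from the base axis. Payload 7.1 kg.
Tool frame: the origin (TCP) lies at the very end of the fingers, on their centre line; the grasp point (between the pads) lies 19 mm behind it; x points along the fingers, y is the direction in which the jaws open and shut, and the axes are right-handed (so a half turn about x gives the same grasp; the last joint's range is limited). The gripper opens to 88 mm and grips with 3 to 60 N. Pads are 20 mm wide; open, the fingers measure 115 mm over their backs; the gripper's body (75 mm by 178 mm) begins 61 mm behind the grasp point.
Start: joints at [-1.188, 0.423, 1.63, -0, 1.089, -0.019], TCP at [0.244, -0.575, 0.223] pointing down, gripper open.
Joint ranges: [-3, 3], [-0.9, 2.11], [0.09, 2.58], [-1.31, 4.45], [0.11, 2.69], [-2.54, 2.54]. Speed limits (rad/s): [2.39, 2.39, 3.01, 3.14, 3.14, 3.14].

## Interface

Orientations are given as a unit quaternion [x, y, z, w].
In Python, from workcell import ctrl gives the robot as it stands.
- The arm moves only by the tool servo_tool, never from a script. Its argument "plan" is a list of rows, each an object with "slide": the shift along the world's x, y, z in mm, a list of three; "roll": the turn about the world's z in degrees. In form: [{"slide": [x, y, z], "roll": roll}, ...]. A call has 1 to 5 rows; each row shifts and turns the commanded pose from where the row before left it; what a row does not reach is not made up. A row lasts 1/12 s, in which the tool goes at most 41.7 mm and 7.16 degrees, less where a joint would pass 70% of its speed; a pose out of reach is approached as far as the arm can. A call is refused whole if a number of a shift passes 41.7 or a number of a turn 7.16, either way. A call with a gripper value outside its range is refused whole. "grip" is the finger opening in mm, from 0 to 87.8, set as the call begins (left out, the last holds). The fingers move at their own pace and stop on an object; "grip_force" is the grip in N (left out, the last holds). Time passes only in rows, so rows that do not move let the fingers close. It gives the time, the measured TCP pose, the force and the opening at its end, in the units of the state.
- ctrl.get_obs(): the state, without advancing time (a new reading comes with each control period).
- ctrl.grab_frame(name): name is "scene" or "top"; returns a dict with "img" (384x512x3 uint8, blue, green, red), "fx", "fy", "cx", "cy" (pixels), "R" (3x3) and "t" (3): a world point X has camera coordinates R X + t. Camera axes: x right, y down, z forward; pixel columns grow to the right and rows downward; lengths in m; the calibration is good to about 2 mm. A picture is of the moment at which its call begins. There is no depth.
- ctrl.sign_off(): hands the job in, once; it reports no verdict.
Trained networks look in the newest picture that a camera, given by its name, has taken for a name from the list of things; names that differ only in an ending like _2 or _b are one class to them, and where a whole thing is asked for, a point or a joint stands for the part that bears it (a point fixed in the world has none). Each returns a list of dicts, best first, with "score" (0 to 1); they miss things now and then, are a little off and sometimes report something else, mostly with a low value. They report only what shows in the picture. A call takes as long as a camera call. They do not tell look-alikes from the thing itself.
- ctrl.boxes_of(camera, target): "bbox" ([left, top, right, bottom] as shares, 0 to 1, of the picture: columns of its width, rows of its height, round what is visible of it).
- ctrl.silhouettes(camera, target): "mask" (384x512 bool, what is visible of it) and "bbox" ([left, top, right, bottom] as shares, 0 to 1, of the picture: columns of its width, rows of its height, round what is visible of it).
The state is a dict: "clock": time; "joint_positions": joint angles; "joint_velocities": joint speeds; "tau": joint torques, N m; "ee_pos": TCP position; "ee_rot": TCP orientation; "force": force on the tool from outside, world axes, zero at the start; "ft_torque": the same for the moment, N m; "opening": opening from 0.0 (shut) to 1.0 (fully open).
Only numpy, scipy, OpenCV 4.12 (cv2) and the standard library are available. Lean on these libraries where they do the work, as an engineer would, in place of code of your own. Each camera call takes 0.05 s, during which the arm holds its last target.

## Working session

There is one attempt and no reset: what is moved stays moved. The work goes in short steps, Python scripts to look and compute and a tool call to move; the robot and the scene stay as the last step left them, time stands still between calls to the robot, and variables do not carry over. Pictures are saved under pics/ and viewed, and the job is handed in when it is done.

Besides the shell and the picture viewer there is one more tool, called after ">>>" in YAML: its name, and indented under it one key for each argument. servo_tool: Moves the arm, as the interface text tells. Its arguments: {"type":"object","properties":{"plan":{"type":"array","items":{"type":"object","properties":{"slide":{"type":"array","items":{"type":"number"}},"roll":{"type":"number"}}}},"grip":{"type":"number"},"grip_force":{"type":"number"}},"required":["plan"]}

```bash
ls; mkdir -p pics; python3 - <<'E'
from workcell import ctrl
import cv2,json,numpy as np
for n in("scene","top"):
    f=ctrl.grab_frame(n); cv2.imwrite(f"pics/{n}0.png",cv2.resize(f["img"],None,fx=1.5,fy=1.5,interpolation=cv2.INTER_CUBIC))
    print(n,f["fx"],f["fy"],f["cx"],f["cy"],np.round(f["R"],3).tolist(),np.round(f["t"],3).tolist())
    for t in["stage","crank","plate_top","filter","pad","lamp","lens_cap"]:
        print(t,[(round(d["score"],2),(np.array(d["bbox"])*[512,384,512,384]).round(0).tolist()) for d in ctrl.boxes_of(n,t)])
print(ctrl.get_obs())
E
```

```text
pics
scene 347.6091115324196 347.6091115324196 255.32594161850514 187.79457918559933 [[0.165, 0.986, 0.023], [0.554, -0.074, -0.829], [-0.816, 0.149, -0.558]] [-0.065, -0.194, 1.466]
stage [(0.76, [278.0, 185.0, 389.0, 263.0])]
crank [(0.97, [280.0, 189.0, 384.0, 259.0])]
plate_top []
filter [(0.96, [94.0, 170.0, 125.0, 190.0]), (0.84, [153.0, 163.0, 185.0, 191.0]), (0.81, [66.0, 206.0, 99.0, 235.0]), (0.79, [148.0, 189.0, 177.0, 217.0]), (0.62, [90.0, 250.0, 147.0, 293.0])]
pad [(0.85, [109.0, 194.0, 186.0, 230.0])]
lamp [(0.74, [212.0, 166.0, 251.0, 265.0])]
lens_cap [(0.48, [121.0, 204.0, 139.0, 209.0]), (0.47, [110.0, 196.0, 185.0, 229.0])]
top 478.07228411330755 478.07228411330755 255.54827545422606 187.9026429084242 [[0.025, -1.0, -0.01], [-0.997, -0.024, -0.075], [0.075, 0.012, -0.997]] [-0.04, 0.511, 1.761]
stage [(0.84, [160.0, 119.0, 239.0, 211.0])]
crank [(0.71, [159.0, 120.0, 240.0, 200.0])]
plate_top [(0.73, [159.0, 121.0, 240.0, 198.0])]
filter [(0.84, [311.0, 199.0, 340.0, 216.0]), (0.82, [311.0, 240.0, 334.0, 267.0]), (0.8, [376.0, 187.0, 402.0, 213.0]), (0.64, [364.0
[... 189 characters left out ...]
00.0])]
{'clock': 0.8, 'joint_positions': array([-1.18800342e+00,  4.23081643e-01,  1.62989435e+00, -1.51749912e-05,
        1.08861941e+00, -1.89978517e-02]), 'joint_velocities': array([-2.37555355e-04,  1.14449968e-04, -5.32283986e-05, -2.49420810e-04,
       -7.32842797e-05, -1.52011784e-03]), 'tau': array([-8.08560235e-04, -5.44504809e+01, -2.74037343e+01,  6.44063763e-02,
        1.66461489e-02, -4.41001475e-06]), 'ee_pos': array([ 0.24443158, -0.57520141,  0.22268876]), 'ee_rot': array([-0.69288031, -0.14110342,  0.69289002, -0.14110323]), 'force': array([-0.2369086 ,  0.46442069,  0.10761892]), 'ft_torque': array([-0.02292188, -0.02529244,  0.04376915]), 'opening': 1.0064250378932917}
```

View images.

View pics/scene0.png

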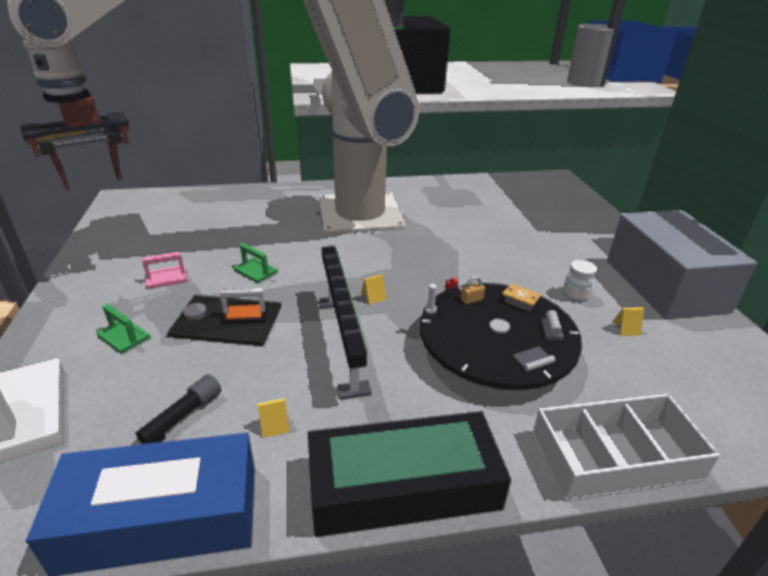

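View pics/top0.png

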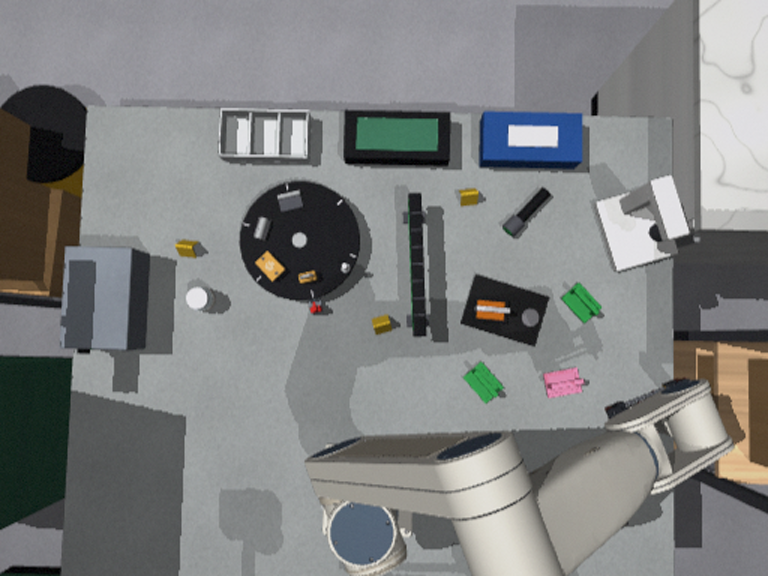

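```bash
cat > h.py <<'E'
from workcell import ctrl
import cv2,numpy as np
def un(f,u,v,z):
    d=f["R"].T@np.array([(u-f["cx"])/f["fx"],(v-f["cy"])/f["fy"],1]); o=-f["R"].T@f["t"]
    return o+d*(z-o[2])/d[2]
def pr(f,X):
    c=f["R"]@np.array(X)+f["t"]; return np.array([f["fx"]*c[0]/c[2]+f["cx"],f["fy"]*c[1]/c[2]+f["cy"]])
def crop(f,x0,y0,x1,y1,k,fn):
    cv2.imwrite(fn,cv2.resize(f["img"][y0:y1,x0:x1],None,fx=k,fy=k,interpolation=cv2.INTER_CUBIC))
E
python3 - <<'E'
from h import *
f=ctrl.grab_frame("top"); crop(f,150,110,250,215,5.7,"pics/ta.png"); crop(f,300,175,400,270,6,"pics/tb.png")
np.savez("top.npz",**f)
g=ctrl.grab_frame("scene"); crop(g,270,170,400,265,6,"pics/sa.png");crop(g,100,180,200,240,8,"pics/sb.png");np.savez("scene.npz",**g)
E
```

```text
(no output)
```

View pics/ta.png

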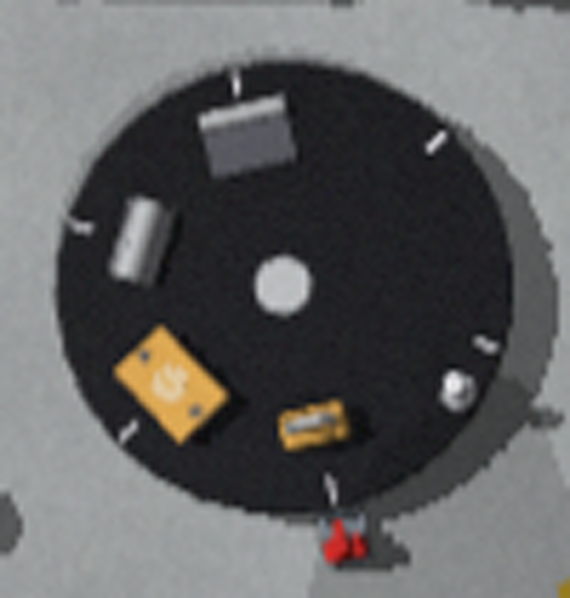

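View pics/tb.png

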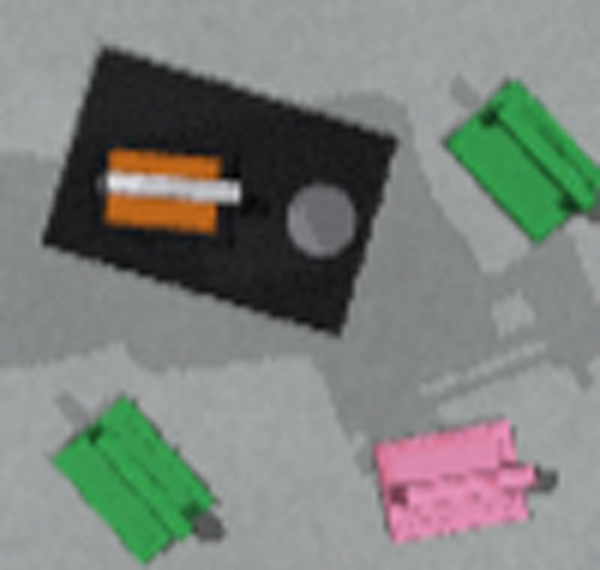

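View pics/sa.png

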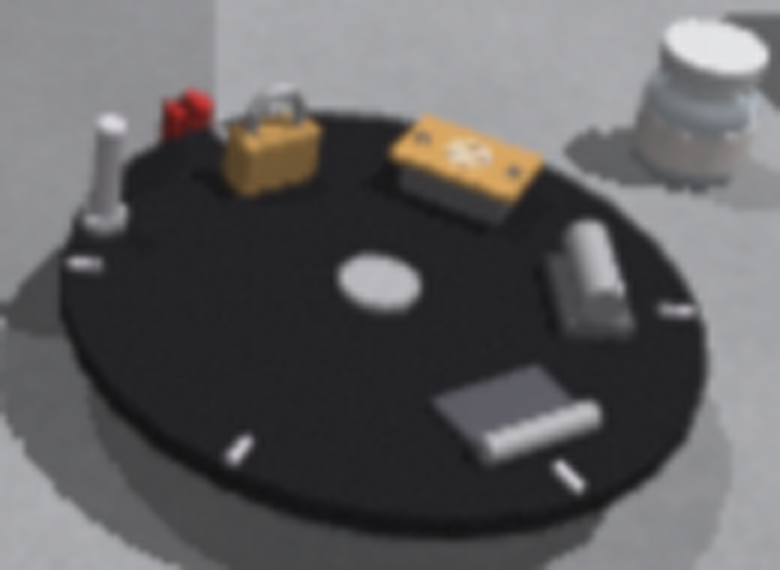

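View pics/sb.png

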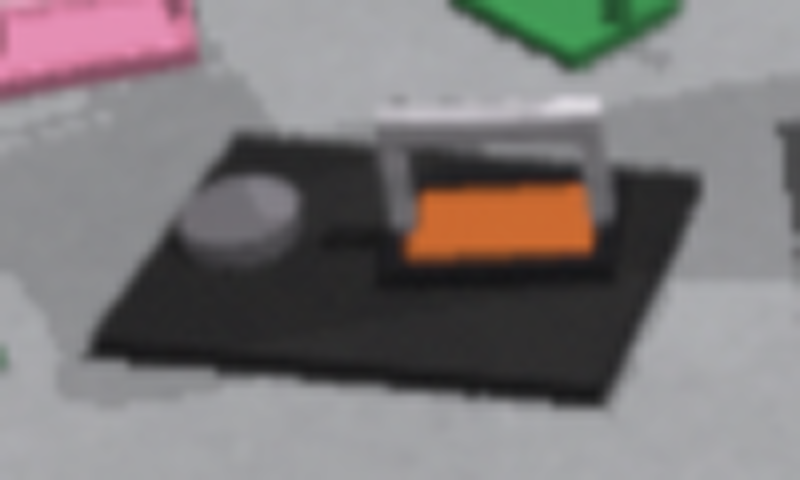

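```bash
python3 - <<'E'
from h import *
f=dict(np.load("top.npz"));g=dict(np.load("scene.npz"))
def A(x,y,z):return un(f,150+(x+.5)/5.7-.5,110+(y+.5)/5.7-.5,z)
def S(x,y,z):return un(g,270+(x+.5)/6-.5,170+(y+.5)/6-.5,z)
def B(x,y,z):return un(f,300+(x+.5)/6-.5,175+(y+.5)/6-.5,z)
def SB(x,y,z):return un(g,100+(x+.5)/8-.5,180+(y+.5)/8-.5,z)
# disc mask ellipse via black threshold
p=np.round
print("hub",p(A(283,285,.057),4),p(S(379,281,.057),4))
e=[(57,285),(511,275),(283,60),(300,513),(100,150),(110,425)]
q=np.array([A(x,y,.055)[:2] for x,y in e]);M=np.c_[2*q,np.ones(len(q))];s=np.linalg.lstsq(M,(q**2).sum(1),rcond=None)[0];print("disc circ",s[:2],np.sqrt(s[2]+s[0]**2+s[1]**2))
print("crank",p(A(457,380,.113),4),p(S(112,125,.113),4), "collar",p(S(103,215,.058),4))
P=[A(*c,.077) for c in[(160,325),(229,393),(182,444),(114,372)]];print("plate",p(np.mean(P,0),4),"long",p(P[1]-P[0]+P[2]-P[3],4)/2,"sh",p(P[3]-P[0]+P[2]-P[1],4)/2)
P=[S(*c,.077) for c in[(423,117),(543,157),(510,199),(390,155)]];print("plateS",p(np.mean(P,0),4),"long",p(P[1]-P[0]+P[2]-P[3],4)/2,"sh",p(P[3]-P[0]+P[2]-P[1],4)/2)
print("ptr",p(A(345,542,.05),4),p(S(190,105,.057),4))
ends=[B(106,184,.072),B(240,191,.072)];print("bar",p(ends,4),p(np.mean(ends,0),4))
w=[B(*c,.022) for c in[(108,150),(220,157),(217,235),(106,226)]];print("win",p(np.mean(w,0),4),p(w,4).tolist())
ends=[SB(378,105,.072),SB(600,105,.072)];print("barS",p(ends,4),p(np.mean(ends,0),4))
w=[SB(*c,.022) for c in[(420,190),(590,183),(594,253),(406,262)]];print("winS",p(np.mean(w,0),4))
print("pad",[p(B(*c,.012),3) for c in[(102,45),(398,140),(341,335),(42,243)]])
for n,F in(("top",f),("scene",g)):
  for t in("lamp","jar","marker"):
    for d in ctrl.boxes_of(n,t):
      b=np.array(d["bbox"])*[512,384,512,384];z={"lamp":.126,"jar":.075,"marker":.05}[t]
      print(n,t,round(d["score"],2),p(b),p(un(F,b[0],b[1],z),3),p(un(F,b[2],b[3],z),3))
E
```

```text
hub [0.6079 0.1813 0.057 ] [0.6039 0.1828 0.057 ]
disc circ [0.60927643 0.18074633] 0.14653863404777273
crank [0.5437 0.0639 0.113 ] [0.5415 0.0664 0.113 ] collar [0.5379 0.0671 0.058 ]
plate [0.5408 0.2475 0.077 ] long [-0.04355 -0.04515  0.     ] sh [-0.0319  0.0284  0.    ]
plateS [0.54   0.2475 0.077 ] long [0.0419 0.0451 0.    ] sh [ 0.0302 -0.0292  0.    ]
ptr [0.444  0.1369 0.05  ] [0.4496 0.1355 0.057 ]
bar [[ 0.4504 -0.2513  0.072 ]
 [ 0.4482 -0.3315  0.072 ]] [ 0.4493 -0.2914  0.072 ]
win [ 0.4485 -0.2922  0.022 ] [[0.4736, -0.2581, 0.022], [0.4709, -0.3272, 0.022], [0.4228, -0.3259, 0.022], [0.4266, -0.2576, 0.022]]
barS [[ 0.4399 -0.331   0.072 ]
 [ 0.4506 -0.2512  0.072 ]] [ 0.4453 -0.2911  0.072 ]
winS [ 0.4497 -0.2922  0.022 ]
pad [array([ 0.539, -0.255,  0.012]), array([ 0.485, -0.439,  0.012]), array([ 0.363, -0.405,  0.012]), array([ 0.415, -0.219,  0.012])]
top lamp 0.75 [266. 132. 283. 222.] [ 0.703 -0.062  0.126] [ 0.388 -0.128  0.126]
top lamp 0.39 [337. 125. 365. 157.] [ 0.731 -0.309  0.126] [ 0.623 -0.409  0.126]
top jar 0.83 [120. 193. 144. 207.] [0.478 0.461 0.075] [0.43  0.372 0.075]
top jar 0.37 [159. 122. 241. 211.] [0.742 0.332 0.075] [0.424 0.021 0.075]
top marker 0.51 [249. 209. 261. 220.] [ 0.43  -0.006  0.05 ] [ 0.393 -0.05   0.05 ]
top marker 0.49 [305. 127. 315. 137.] [ 0.741 -0.206  0.05 ] [ 0.704 -0.241  0.05 ]
scene lamp 0.75 [213. 165. 249. 261.] [ 0.396 -0.132  0.126] [ 0.805 -0.086  0.126]
scene jar 0.66 [373. 173. 401. 201.] [0.429 0.381 0.075] [0.583 0.396 0.075]
scene marker 0.95 [174. 264. 195. 291.] [ 0.716 -0.249  0.05 ] [ 0.802 -0.201  0.05 ]
scene marker 0.77 [408. 205. 433. 222.] [0.575 0.428 0.05 ] [0.659 0.457 0.05 ]
scene marker 0.67 [240. 185. 260. 199.] [ 0.404 -0.052  0.05 ] [ 0.485 -0.002  0.05 ]
```

```bash
cat >> h.py <<'E'
from scipy.spatial.transform import Rotation as Ro
def st():
    o=ctrl.get_obs(); M=Ro.from_quat(o["ee_rot"]).as_matrix()
    print("t",round(o["clock"],2),"pos",np.round(o["ee_pos"]*1e3,1),"jaw yaw",round(np.degrees(np.arctan2(M[1,1],M[0,1])),2),"tilt",np.round(M[:,0],3),"F",np.round(o["force"],1),"op",round(o["opening"]*87.8,1),"q6",round(o["joint_positions"][5],2))
    return o
E
python3 -c "
from h import *
st()"
```

```text
t 1.2 pos [ 244.4 -575.2  222.7] jaw yaw -66.98 tilt [-0.  0. -1.] F [ 0.   0.6 -0.5] op 87.7 q6 -0.02
```

>>> servo_tool:
  plan:
    - {"slide":[17,37,0],"roll":7}
    - {"slide":[17,37,0],"roll":7}
    - {"slide":[17,37,0],"roll":7}
    - {"slide":[17,37,0],"roll":7}
    - {"slide":[17,37,0],"roll":7}
  grip: 45

```text
clock: 1.62
ee_pos: [0.3297, -0.3886, 0.2227]
ee_rot: [0.618, 0.344, -0.617, 0.345]
force: [1.3, -0.1, -0.7]
opening: 0.662
```

>>> servo_tool:
  plan:
    - {"slide":[17,37,0],"roll":7}
    - {"slide":[17,37,0],"roll":7}
    - {"slide":[17,37,0],"roll":7}
    - {"slide":[17,37,0],"roll":7}
    - {"slide":[17,37,0],"roll":4}

```text
clock: 2.03
ee_pos: [0.4149, -0.2034, 0.223]
ee_rot: [0.498, 0.501, -0.498, 0.502]
force: [0.6, 0.3, -0.6]
opening: 0.51
```

```bash
python3 -c "
from h import *
st()"
```

```text
t 2.03 pos [ 414.9 -203.4  223. ] jaw yaw 0.36 tilt [ 0.001 -0.    -1.   ] F [ 0.6  0.3 -0.6] op 44.8 q6 -0.49
```

>>> servo_tool:
  plan:
    - {"slide":[18,37.5,0],"roll":0}
    - {"slide":[18,37.5,0],"roll":0}
    - {"slide":[18,37.5,0],"roll":0}
    - {"slide":[18,37.5,0],"roll":0}
    - {"slide":[18,37.5,0],"roll":0}

```text
clock: 2.45
ee_pos: [0.505, -0.0156, 0.223]
ee_rot: [0.5, 0.5, -0.5, 0.5]
force: [0.4, -1.1, -0.1]
opening: 0.514
```

>>> servo_tool:
  plan:
    - {"slide":[18,37.5,0],"roll":0}
    - {"slide":[18,37.5,0],"roll":0}
    - {"slide":[1,6,-25],"roll":0}
    - {"slide":[0,0,-35],"roll":0}
    - {"slide":[0,0,-30],"roll":0}

```text
clock: 2.87
ee_pos: [0.542, 0.0647, 0.1319]
ee_rot: [0.5, 0.5, -0.499, 0.501]
force: [0.0, 0.2, -1.0]
opening: 0.511
```

```bash
python3 -c "
from h import *
st()
g=ctrl.grab_frame('scene');crop(g,250,120,400,265,5,'pics/c1.png')
st()
print(pr(g,[.5415,.0655,.113]))"
```

```text
t 2.87 pos [542.   64.7 131.9] jaw yaw 0.16 tilt [ 0.002  0.    -1.   ] F [ 0.   0.2 -1. ] op 44.9 q6 0.09
t 2.92 pos [538.   63.7 126.2] jaw yaw 0.11 tilt [-0.008 -0.001 -1.   ] F [-2.8 -0.3 -3.5] op 44.3 q6 0.09
[287.93839079 190.44809976]
```

View pics/c1.png

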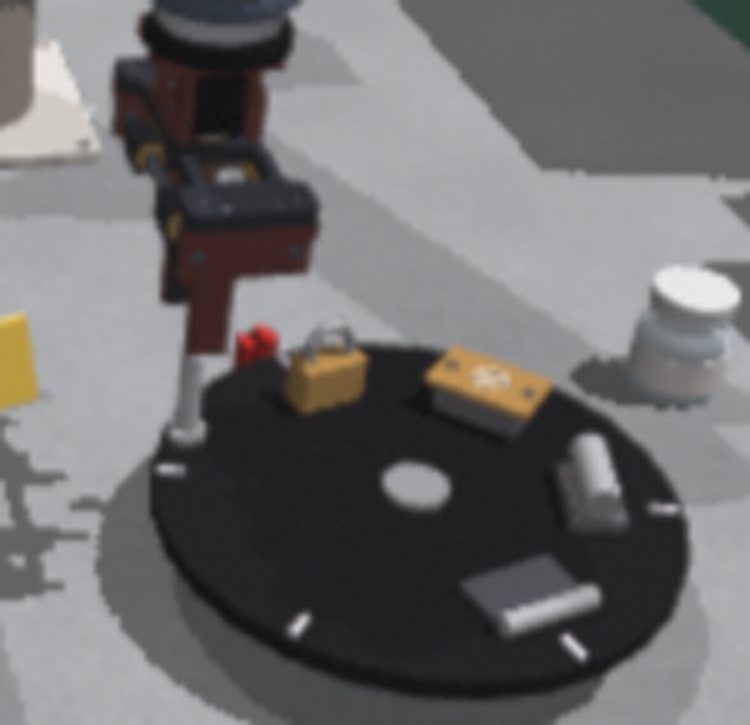

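```bash
python3 -c "
from h import *
st()
g=dict(np.load('scene.npz'));
for dx in(.023,.03,.037):print((pr(g,[.542+dx,.0645,.1319])-[250,120])*5)
print('pin top',(pr(g,[.5415,.0655,.113])-[250,120])*5,'collar',(pr(g,[.5415,.0655,.061])-[250,120])*5, 'obs collar 187,432')
"
```

```text
t 2.92 pos [538.   63.7 126.2] jaw yaw 0.11 tilt [-0.008 -0.001 -1.   ] F [-2.8 -0.3 -3.5] op 44.3 q6 0.09
[201.0037807  347.89042557]
[204.21515709 355.15105162]
[207.46600566 362.50092064]
pin top [189.69195394 352.24049878] collar [182.90235586 426.81931761] obs collar 187,432
```

>>> servo_tool:
  plan:
    - {"slide":[0,0,0],"roll":0}
    - {"slide":[0,0,-15],"roll":0}
    - {"slide":[0,0,-20],"roll":0}
    - {"slide":[0,0,-12],"roll":0}
    - {"slide":[0,0,0],"roll":0}

```text
clock: 3.33
ee_pos: [0.5409, 0.063, 0.0852]
ee_rot: [-0.5, -0.5, 0.501, -0.5]
force: [0.0, -0.3, 0.1]
opening: 0.51
```

```bash
python3 -c "
from h import *
st()
g=ctrl.grab_frame('scene');crop(g,250,120,400,265,5,'pics/c2.png')
g=ctrl.grab_frame('top');crop(g,200,140,280,220,6,'pics/c2t.png')
st()"
```

```text
t 3.33 pos [540.9  63.   85.2] jaw yaw -0.01 tilt [-0.002 -0.    -1.   ] F [ 0.  -0.3  0.1] op 44.8 q6 0.09
t 3.43 pos [542.   63.2  86.7] jaw yaw 0.0 tilt [ 0.001  0.    -1.   ] F [0.1 0.  0.3] op 45.1 q6 0.09
```

View pics/c2.png

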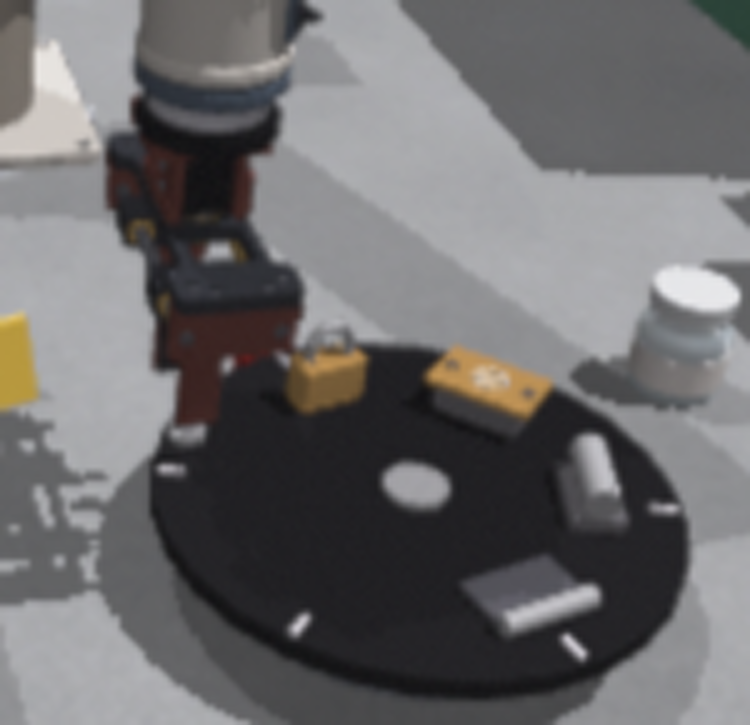

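>>> servo_tool:
  plan:
    - {"slide":[0,2,-4],"roll":0}
    - {"slide":[0,0,0],"roll":0}
    - {"slide":[0,0,0],"roll":0}
    - {"slide":[0,0,0],"roll":0}
    - {"slide":[0,0,0],"roll":0}
  grip: 5
  grip_force: 20

```text
clock: 3.85
ee_pos: [0.5413, 0.0653, 0.082]
ee_rot: [0.5, 0.5, -0.5, 0.5]
force: [-1.5, -1.0, 0.7]
opening: 0.172
```

```bash
python3 -c "
from h import *
st()"
```

```text
t 3.85 pos [541.3  65.3  82. ] jaw yaw 0.03 tilt [-0. -0. -1.] F [-1.5 -1.   0.7] op 15.1 q6 0.1
```

```bash
python3 -c "
import numpy as np
a=np.radians(240.5+np.arange(0,62,4));P=133*np.c_[np.cos(a),np.sin(a)]
print(np.diff(P,axis=0).round(1).tolist())"
```

```text
[[8.2, -4.3], [8.5, -3.7], [8.8, -3.1], [8.9, -2.5], [9.1, -1.9], [9.2, -1.2], [9.3, -0.6], [9.3, 0.1], [9.3, 0.7], [9.2, 1.4], [9.1, 2.0], [8.9, 2.6], [8.7, 3.3], [8.4, 3.8], [8.2, 4.4]]
```

>>> servo_tool:
  plan:
    - {"slide":[8.2,-4.3,0],"roll":0}
    - {"slide":[8.5,-3.7,0],"roll":0}
    - {"slide":[8.8,-3.1,0],"roll":0}
    - {"slide":[8.9,-2.5,0],"roll":0}
    - {"slide":[9.1,-1.9,0],"roll":0}

```text
clock: 4.27
ee_pos: [0.5835, 0.0482, 0.0819]
ee_rot: [-0.498, -0.501, 0.501, -0.5]
force: [-6.0, -8.8, 7.9]
opening: 0.156
```

```bash
python3 -c "
from h import *
st()"
```

```text
t 4.27 pos [583.5  48.2  81.9] jaw yaw 0.08 tilt [-0.004 -0.002 -1.   ] F [-6.  -8.8  7.9] op 13.7 q6 0.06
```

>>> servo_tool:
  plan:
    - {"slide":[9.2,-2.2,0],"roll":0}
    - {"slide":[9.3,-0.6,0],"roll":0}
    - {"slide":[9.3,0.1,0],"roll":0}
    - {"slide":[9.3,0.7,0],"roll":0}
    - {"slide":[9.2,1.4,0],"roll":0}

```text
clock: 4.68
ee_pos: [0.6323, 0.0492, 0.0819]
ee_rot: [0.5, 0.5, -0.5, 0.5]
force: [-0.4, -1.0, 2.3]
opening: 0.152
```

```bash
python3 -c "
from h import *
st()"
```

```text
t 4.68 pos [632.3  49.2  81.9] jaw yaw 0.01 tilt [ 0.001  0.    -1.   ] F [-0.4 -1.   2.3] op 13.4 q6 0.06
```

>>> servo_tool:
  plan:
    - {"slide":[9.1,2.2,0],"roll":0}
    - {"slide":[8.9,2.6,0],"roll":0}
    - {"slide":[8.7,3.3,0],"roll":0}
    - {"slide":[8.4,3.9,0],"roll":0}
    - {"slide":[7,4.2,0],"roll":0}

```text
clock: 5.1
ee_pos: [0.6743, 0.0659, 0.0819]
ee_rot: [0.5, 0.5, -0.5, 0.5]
force: [-2.0, -0.3, 6.4]
opening: 0.157
```

>>> servo_tool:
  plan:
    - {"slide":[0,0,0],"roll":0}
    - {"slide":[0,0,0],"roll":0}

```text
clock: 5.27
ee_pos: [0.6742, 0.0659, 0.0819]
ee_rot: [0.5, 0.5, -0.5, 0.5]
force: [-0.9, -0.2, 5.9]
opening: 0.152
```

```bash
python3 -c "
from h import *
st()
g=ctrl.grab_frame('top');crop(g,150,110,250,215,5.7,'pics/d1.png')
"
```

```text
t 5.27 pos [674.2  65.9  81.9] jaw yaw 0.05 tilt [ 0.001  0.    -1.   ] F [-0.9 -0.2  5.9] op 13.4 q6 0.08
```

View pics/d1.png

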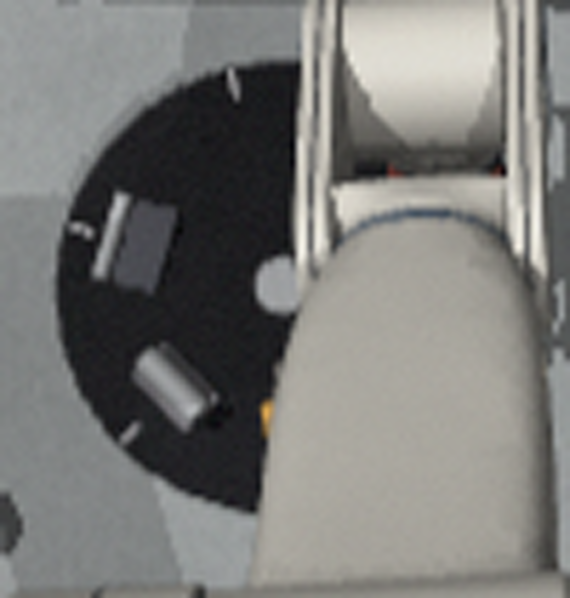

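>>> servo_tool:
  plan:
    - {"slide":[0,0,0],"roll":0}
    - {"slide":[0,0,0],"roll":0}
    - {"slide":[0,0,0],"roll":0}
    - {"slide":[0,0,20],"roll":0}
    - {"slide":[0,0,40],"roll":0}
  grip: 40

```text
clock: 5.73
ee_pos: [0.6693, 0.0651, 0.1367]
ee_rot: [-0.497, -0.503, 0.503, -0.498]
force: [0.0, 0.3, -0.4]
opening: 0.444
```

>>> servo_tool:
  plan:
    - {"slide":[0,0,40],"roll":0}
    - {"slide":[0,-20,35],"roll":0}
    - {"slide":[0,-38,0],"roll":0}
    - {"slide":[-10,-38,0],"roll":0}
    - {"slide":[-15,-38,0],"roll":0}

```text
clock: 6.15
ee_pos: [0.6489, -0.0697, 0.2175]
ee_rot: [0.5, 0.5, -0.499, 0.501]
force: [-0.2, -0.4, -0.5]
opening: 0.45
```

>>> servo_tool:
  plan:
    - {"slide":[-24,-34,0],"roll":0}
    - {"slide":[-24,-34,0],"roll":0}
    - {"slide":[-24,-34,0],"roll":0}
    - {"slide":[-24,-34,0],"roll":0}
    - {"slide":[-24,-34,0],"roll":0}

```text
clock: 6.57
ee_pos: [0.5266, -0.2398, 0.2164]
ee_rot: [0.5, 0.5, -0.5, 0.5]
force: [-0.2, 0.1, -1.1]
opening: 0.457
```

```bash
python3 -c "
from h import *
st()
g=ctrl.grab_frame('top');crop(g,150,110,250,215,5.7,'pics/d2.png');np.savez('top2.npz',**g)
crop(g,280,160,400,260,5.7,'pics/d2b.png')
g=ctrl.grab_frame('scene');crop(g,270,170,400,265,6,'pics/d2s.png');np.savez('scene2.npz',**g)
"
```

```text
t 6.57 pos [ 526.6 -239.8  216.4] jaw yaw 0.02 tilt [-0.  0. -1.] F [-0.2  0.1 -1.1] op 40.1 q6 -0.45
```

View pics/d2.png

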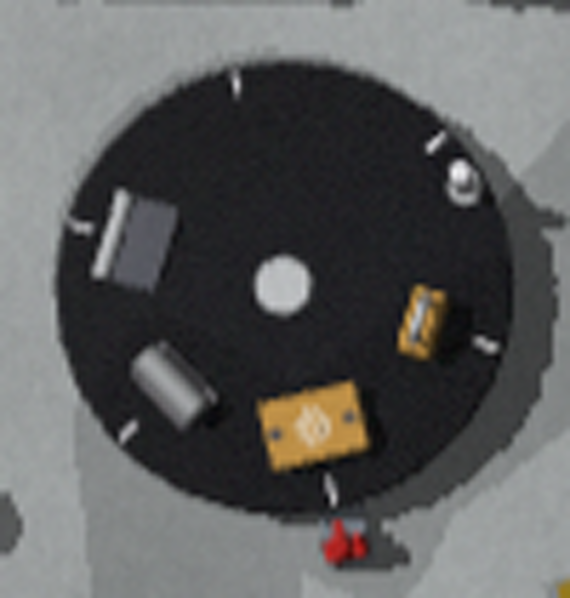

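View pics/d2s.png

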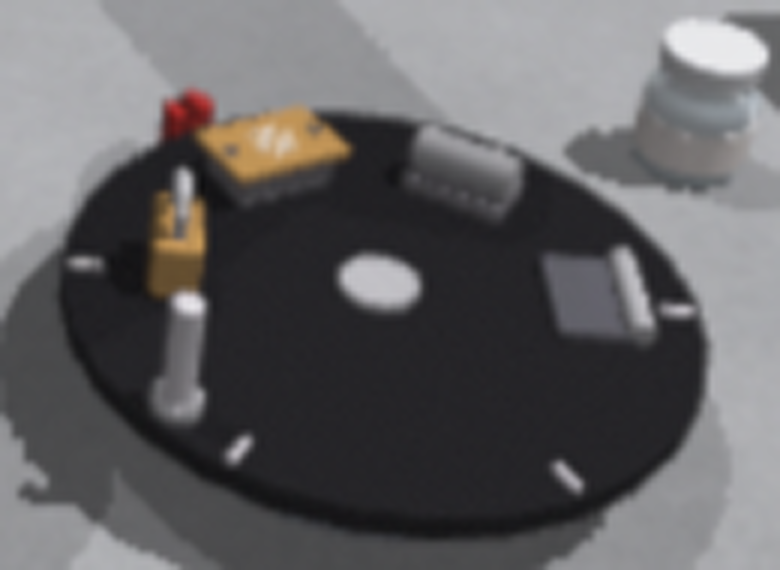

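View pics/d2b.png

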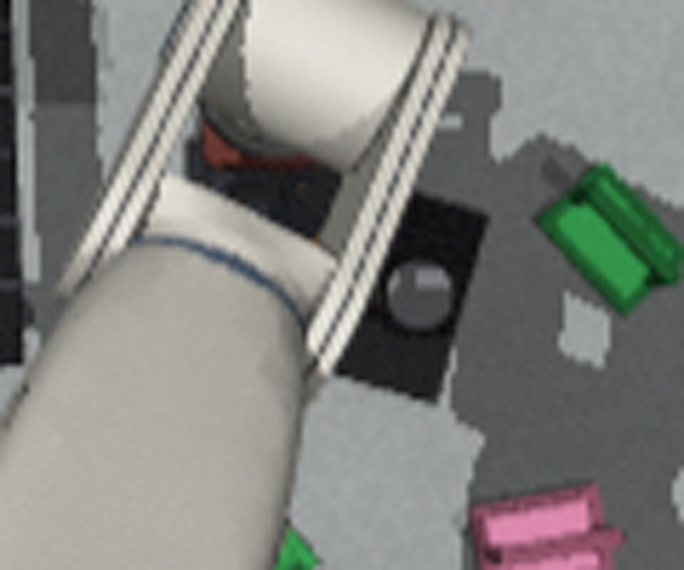

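```bash
python3 - <<'E'
from h import *
f=dict(np.load("top2.npz"));g=dict(np.load("scene2.npz"))
def A(x,y,z):return un(f,150+(x+.5)/5.7-.5,110+(y+.5)/5.7-.5,z)
def S(x,y,z):return un(g,270+(x+.5)/6-.5,170+(y+.5)/6-.5,z)
def rep(n,P,ref):
    P=np.array(P);l=(P[1]-P[0]+P[2]-P[3])/2;s=(P[3]-P[0]+P[2]-P[1])/2
    print(n,P.mean(0).round(4),"len",np.linalg.norm(l).round(4),np.linalg.norm(s).round(4),"long yaw",(np.degrees(np.arctan2(l[1],l[0]))%180).round(1),"short",(np.degrees(np.arctan2(s[1],s[0]))%180).round(1))
rep("top",[A(*c,.077) for c in[(257,403),(354,380),(371,446),(275,471)]],0)
rep("scene",[S(*c,.077) for c in[(198,131),(303,106),(353,152),(241,180)]],0)
# colour-mask + minAreaRect on rectified plane
for n,F,z,lo,hi,c,w in(("plate top",f,.077,(8,90,90),(28,255,255),(.5155,.156),.05),("plate scene",g,.0765,(8,90,90),(28,255,255),(.5155,.156),.05),
    ("win top",dict(np.load("top.npz")),.022,(4,140,90),(18,255,255),(.449,-.292),.06),("win scene",dict(np.load("scene.npz")),.022,(4,140,90),(18,255,255),(.449,-.292),.06)):
    k=4000;N=int(2*w*k)  # rectify: pixel (i,j)-> x=c0-w+i/k, y=c1-w+j/k
    H=[];D=[]
    for i,j in((0,0),(N,0),(N,N),(0,N)):
        D.append((i,j));H.append(pr(F,[c[0]-w+i/k,c[1]-w+j/k,z]))
    M=cv2.getPerspectiveTransform(np.float32(H),np.float32(D))
    im=cv2.warpPerspective(F["img"],M,(N,N),flags=cv2.INTER_CUBIC)
    m=cv2.inRange(cv2.cvtColor(im,cv2.COLOR_BGR2HSV),lo,hi)
    m=cv2.morphologyEx(m,cv2.MORPH_CLOSE,np.ones((41,41)))
    cs=max(cv2.findContours(m,cv2.RETR_EXTERNAL,cv2.CHAIN_APPROX_NONE)[0],key=cv2.contourArea)
    r=cv2.minAreaRect(cs);
    print(n,"ctr",np.round([c[0]-w+r[0][0]/k,c[1]-w+r[0][1]/k],4),"size",np.round(np.array(r[1])/k,4),"ang",round(r[2],1))
    cv2.drawContours(im,[np.int32(cv2.boxPoints(r))],-1,(255,0,0),2);cv2.imwrite("pics/r_"+n.replace(" ","")+".png",im)
E
```

```text
top [0.5165 0.1559 0.077 ] len 0.0629 0.0441 long yaw 105.4 short 16.4
scene [0.5153 0.1577 0.077 ] len 0.0621 0.0438 long yaw 103.9 short 13.6
plate top ctr [0.5166 0.157 ] size [0.0461 0.0641] ang 15.5
plate scene ctr [0.5147 0.1573] size [0.0513 0.0682] ang 13.8
win top ctr [ 0.4353 -0.2911] size [0.0689 0.0192] ang 86.1
win scene ctr [ 0.4493 -0.2919] size [0.0703 0.0471] ang 86.4
```

>>> servo_tool:
  plan:
    - {"slide":[-26,-17.5,0],"roll":-3}
    - {"slide":[-26,-17.5,-10],"roll":0}
    - {"slide":[-25.6,-17.2,-26],"roll":0}
    - {"slide":[0,0,-40],"roll":0}
    - {"slide":[0,0,-20],"roll":0}

```text
clock: 7.08
ee_pos: [0.4485, -0.2903, 0.118]
ee_rot: [-0.513, -0.487, 0.514, -0.485]
force: [-0.4, 0.1, 0.1]
opening: 0.452
```

>>> servo_tool:
  plan:
    - {"slide":[0,0,0],"roll":0}
    - {"slide":[0,0,0],"roll":0}

```text
clock: 7.25
ee_pos: [0.4505, -0.2901, 0.12]
ee_rot: [-0.513, -0.488, 0.513, -0.486]
force: [-0.2, -0.4, 0.0]
opening: 0.459
```

```bash
python3 -c "
from h import *
st()
g=ctrl.grab_frame('scene');crop(g,90,130,200,240,6,'pics/e1.png')
"
```

```text
t 7.25 pos [ 450.5 -290.1  120. ] jaw yaw -2.97 tilt [-0.002  0.002 -1.   ] F [-0.2 -0.4  0. ] op 40.3 q6 -0.54
```

View pics/e1.png

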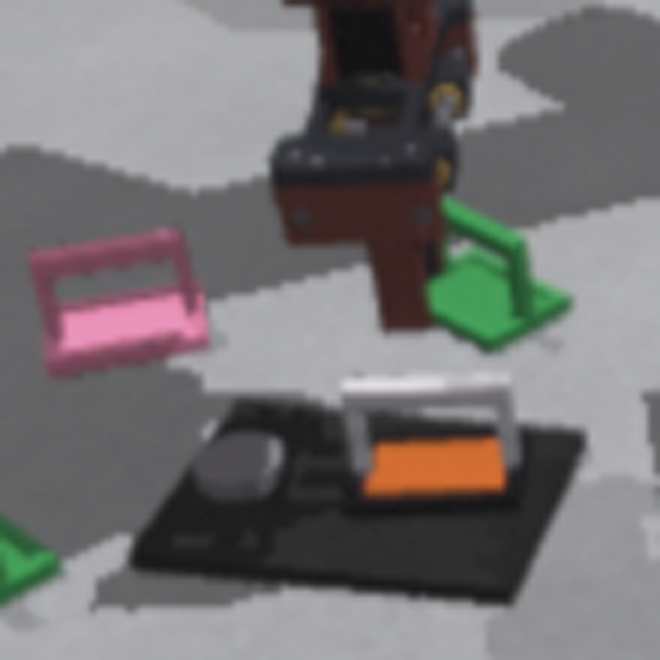

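```bash
python3 -c "
from h import *
g=dict(np.load('scene.npz'))
for X in([.48,-.2915,.12],[.48,-.2915,.07],[.449,-.292,.065],[.449,-.292,.072]):print(X,(pr(g,X)-[90,130])*6)
"
```

```text
[0.48, -0.2915, 0.12] [405.6460899 333.3537415]
[0.48, -0.2915, 0.07] [419.76123587 420.94163449]
[0.449, -0.292, 0.065] [423.77980729 392.3369662 ]
[0.449, -0.292, 0.072] [421.92035694 380.59262056]
```

>>> servo_tool:
  plan:
    - {"slide":[-1,0,-30],"roll":0}
    - {"slide":[0,0,-25],"roll":0}
    - {"slide":[0,0,-14],"roll":0}
    - {"slide":[0,0,-5],"roll":0}
    - {"slide":[0,0,0],"roll":0}

```text
clock: 7.72
ee_pos: [0.4505, -0.2907, 0.0471]
ee_rot: [0.513, 0.487, -0.513, 0.487]
force: [-0.6, 0.4, 0.1]
opening: 0.457
```

>>> servo_tool:
  plan:
    - {"slide":[0,0,0],"roll":0}
    - {"slide":[0,0,0],"roll":0}
    - {"slide":[0,0,0],"roll":0}
    - {"slide":[0,0,0],"roll":0}
    - {"slide":[0,0,0],"roll":0}
  grip: 3
  grip_force: 25

```text
clock: 8.13
ee_pos: [0.4499, -0.291, 0.0474]
ee_rot: [0.513, 0.487, -0.513, 0.487]
force: [-0.5, -0.2, 7.0]
opening: 0.133
```

```bash
python3 -c "
from h import *
st()
g=ctrl.grab_frame('scene');crop(g,90,130,200,240,6,'pics/e2.png')
"
```

```text
t 8.13 pos [ 449.9 -291.    47.4] jaw yaw -2.98 tilt [ 0.001 -0.001 -1.   ] F [-0.5 -0.2  7. ] op 11.7 q6 -0.54
```

View pics/e2.png

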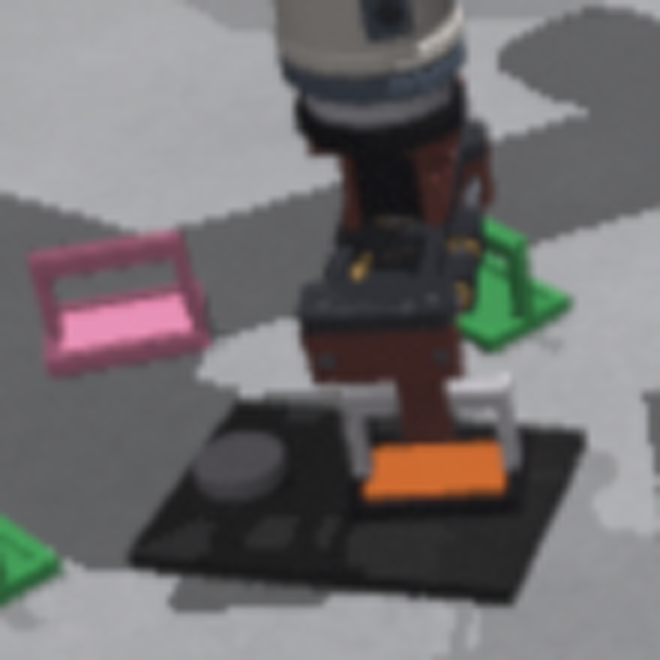

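>>> servo_tool:
  plan:
    - {"slide":[0,0,8],"roll":0}
    - {"slide":[0,0,18],"roll":0}
    - {"slide":[0,0,28],"roll":0}
    - {"slide":[0,0,35],"roll":0}
    - {"slide":[0,0,35],"roll":0}

```text
clock: 8.6
ee_pos: [0.4489, -0.2903, 0.1717]
ee_rot: [-0.513, -0.488, 0.513, -0.486]
force: [0.7, -0.5, -0.8]
opening: 0.13
```

>>> servo_tool:
  plan:
    - {"slide":[0,0,35],"roll":0}
    - {"slide":[0,0,15],"roll":0}
    - {"slide":[0,0,5],"roll":0}
    - {"slide":[0,0,0],"roll":0}

```text
clock: 8.93
ee_pos: [0.4501, -0.2911, 0.2271]
ee_rot: [0.513, 0.486, -0.513, 0.488]
force: [-0.2, -0.2, -2.1]
opening: 0.135
```

```bash
python3 -c "
from h import *
st()
g=ctrl.grab_frame('scene');crop(g,90,90,200,200,6,'pics/e3.png')
"
```

```text
t 8.93 pos [ 450.1 -291.1  227.1] jaw yaw -2.98 tilt [ 0.002 -0.002 -1.   ] F [-0.2 -0.2 -2.1] op 11.9 q6 -0.54
```

View pics/e3.png

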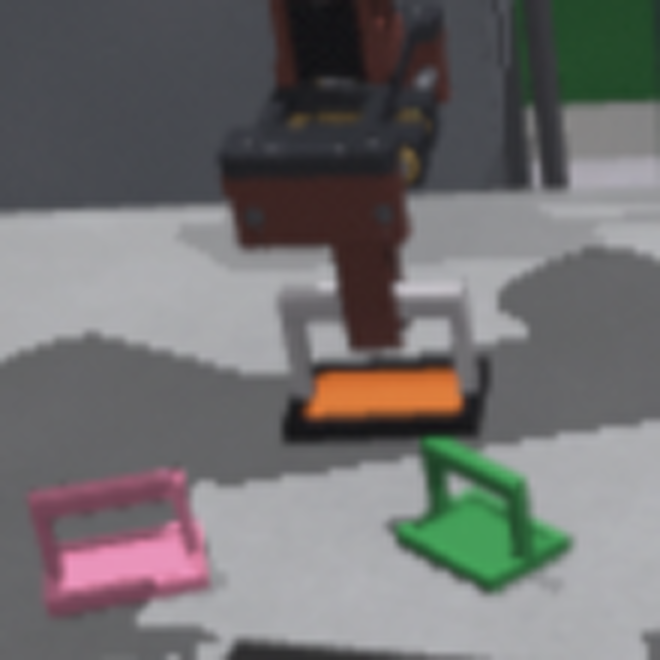

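>>> servo_tool:
  plan:
    - {"slide":[3,20,0],"roll":1.5}
    - {"slide":[5,35,0],"roll":1.5}
    - {"slide":[5.5,38,0],"roll":1.5}
    - {"slide":[5.5,38,0],"roll":1.5}
    - {"slide":[5.5,38,0],"roll":1.5}

```text
clock: 9.4
ee_pos: [0.4727, -0.12, 0.2234]
ee_rot: [0.479, 0.521, -0.48, 0.518]
force: [0.5, 0.3, -1.4]
opening: 0.133
```

>>> servo_tool:
  plan:
    - {"slide":[5.5,38,0],"roll":1.5}
    - {"slide":[5.5,38,0],"roll":1.5}
    - {"slide":[5.5,38,0],"roll":1.5}
    - {"slide":[5.5,38,0],"roll":1.5}
    - {"slide":[5.5,38,0],"roll":1.5}

```text
clock: 9.82
ee_pos: [0.5002, 0.07, 0.2235]
ee_rot: [0.443, 0.551, -0.446, 0.549]
force: [0.8, -0.0, -2.0]
opening: 0.138
```

>>> servo_tool:
  plan:
    - {"slide":[5.5,38,0],"roll":1.5}
    - {"slide":[5,32,0],"roll":1.5}
    - {"slide":[3.5,19,0],"roll":0.3}
    - {"slide":[0,0,0],"roll":0}
    - {"slide":[0,0,0],"roll":0}

```text
clock: 10.23
ee_pos: [0.5144, 0.1576, 0.2235]
ee_rot: [0.427, 0.563, -0.429, 0.562]
force: [-0.0, -0.3, -1.6]
opening: 0.135
```

```bash
python3 -c "
from h import *
st()
g=ctrl.grab_frame('scene');crop(g,260,110,380,230,6,'pics/f1.png');np.savez('scene3.npz',**g)
"
```

```text
t 10.23 pos [514.4 157.6 223.5] jaw yaw 15.45 tilt [-0.004 -0.001 -1.   ] F [-0.  -0.3 -1.6] op 11.8 q6 0.01
```

View pics/f1.png

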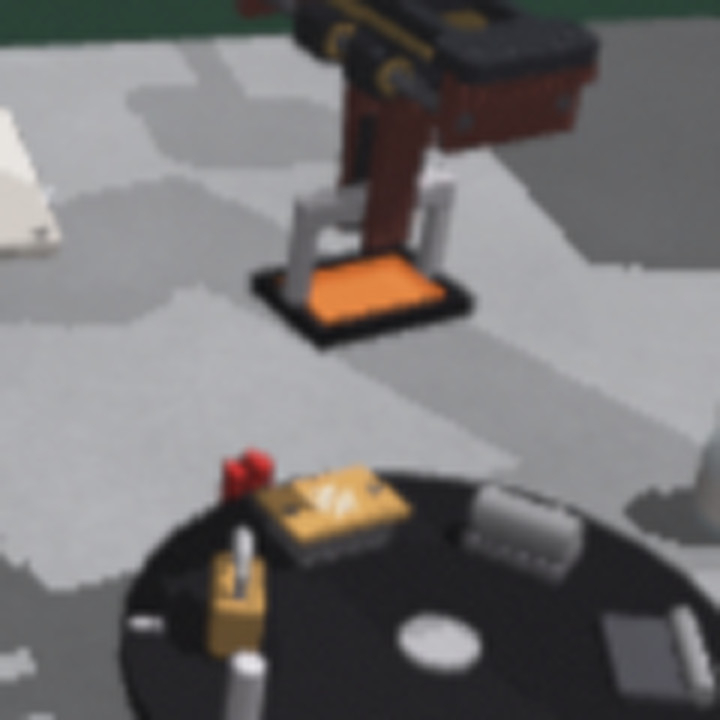

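```bash
python3 -c "
from h import *
g=dict(np.load('scene3.npz'))
def S(x,y,z):return un(g,260+(x+.5)/6-.5,110+(y+.5)/6-.5,z)
z=.198
L,B,R=S(253,279,z),S(323,338,z),S(472,297,z)
c=(L+R)/2;print(c,'len',np.linalg.norm(R-B),np.linalg.norm(L-B),'yaw',np.degrees(np.arctan2(*(R-B)[1::-1])),np.degrees(np.arctan2(*(B-L)[1::-1])))
W=[S(*q,z) for q in((300,283),(396,253),(447,292),(328,325))];W=np.array(W);print('win',W.round(4).tolist(),(W[1]+W[3])/2)
E=[S(295,198,.248),S(455,178,.248)];print('bar',E,np.mean(E,0))
o=ctrl.get_obs();print(o['ee_pos'])
P=[S(*q,.077) for q in((262,490),(366,468),(412,512),(300,540))];print('plate',np.mean(P,0))
"
```

```text
[0.5171988  0.15548825 0.198     ] len 0.08376957491442556 0.058376612545313296 yaw 108.8855421732424 15.872279243230228
win [[0.5091, 0.1284, 0.198], [0.4864, 0.1825, 0.198], [0.5258, 0.1933, 0.198], [0.5481, 0.1295, 0.198]] [0.51721409 0.15599864 0.198     ]
bar [array([0.52108922, 0.11679109, 0.248     ]), array([0.510399  , 0.19490242, 0.248     ])] [0.51574411 0.15584676 0.248     ]
[0.51446158 0.15668756 0.22380781]
plate [0.51560702 0.15824359 0.077     ]
```

>>> servo_tool:
  plan:
    - {"slide":[0,1,-15],"roll":0}
    - {"slide":[0,0,-28],"roll":0}
    - {"slide":[0,0,-25],"roll":0}
    - {"slide":[0,0,-10],"roll":0}
    - {"slide":[0,0,-3],"roll":0}

```text
clock: 10.7
ee_pos: [0.5138, 0.1564, 0.1423]
ee_rot: [0.428, 0.563, -0.431, 0.561]
force: [-0.6, 0.1, -2.4]
opening: 0.133
```

>>> servo_tool:
  plan:
    - {"slide":[0,0,0],"roll":0}
    - {"slide":[0,0,0],"roll":0}
    - {"slide":[0,0,0],"roll":0}
    - {"slide":[0,0,0],"roll":0}
    - {"slide":[0,0,0],"roll":0}

```text
clock: 11.12
ee_pos: [0.5163, 0.1584, 0.1457]
ee_rot: [0.429, 0.562, -0.428, 0.563]
force: [-0.4, -0.1, -2.4]
opening: 0.135
```

```bash
python3 -c "
from h import *
st()
g=ctrl.grab_frame('scene');crop(g,280,130,360,210,9,'pics/f2.png');np.savez('scene3.npz',**g)
g=ctrl.grab_frame('top');crop(g,150,120,250,220,6,'pics/f2t.png')
st()
"
```

```text
t 11.12 pos [516.3 158.4 145.7] jaw yaw 15.32 tilt [ 0.002  0.    -1.   ] F [-0.4 -0.1 -2.4] op 11.9 q6 0.01
t 11.22 pos [516.  158.3 145.3] jaw yaw 15.33 tilt [ 0.001  0.    -1.   ] F [ 0.6  0.5 -1.5] op 11.4 q6 0.01
```

View pics/f2.png

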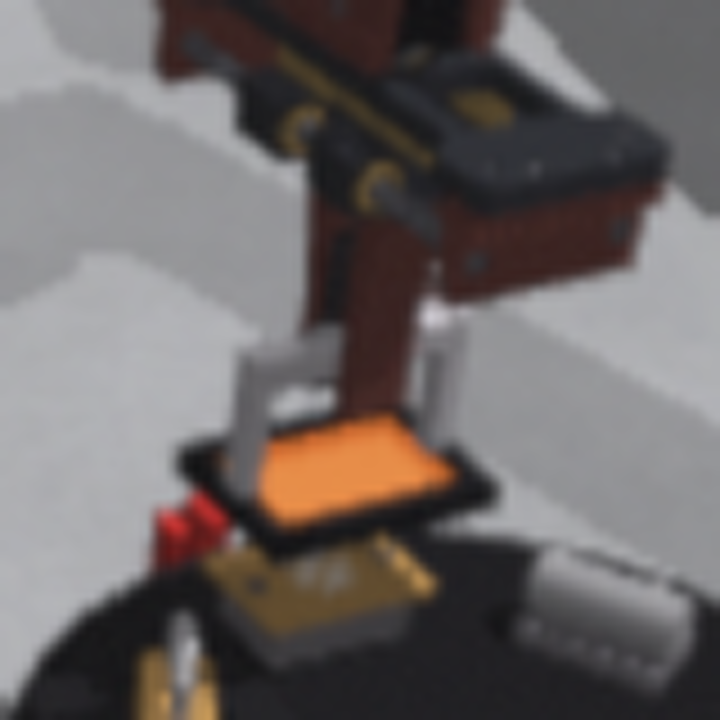

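View pics/f2t.png

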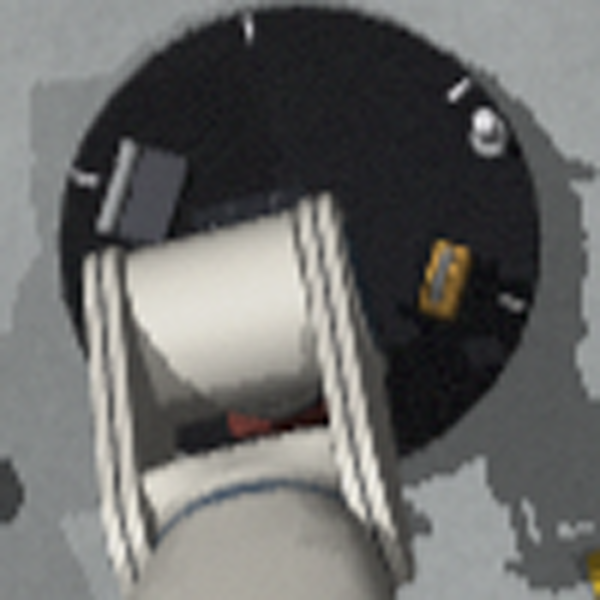

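```bash
cat > fit.py <<'E'
from h import *
from scipy.optimize import least_squares
def fit(g,x0,y0,k,obs):
    # obs: list of ((lx,ly,lz),(px,py)) local filter/plate coords
    o=[(np.array(l),np.array([x0+(p[0]+.5)/k-.5,y0+(p[1]+.5)/k-.5])) for l,p in obs]
    def X(p,l):
        c,s=np.cos(p[3]),np.sin(p[3]);return [p[0]+c*l[0]-s*l[1],p[1]+s*l[0]+c*l[1],p[2]+l[2]]
    r=lambda p:np.concatenate([pr(g,X(p,l))-q for l,q in o])
    s=least_squares(r,[.516,.157,.1,.26]);print("xyz",s.x[:3].round(4),"yaw",np.degrees(s.x[3]).round(2),"rms px",np.sqrt(np.mean(s.fun**2)).round(2),"sd",np.sqrt(np.diag(np.linalg.inv(s.jac.T@s.jac))*np.mean(s.fun**2)).round(4))
E
python3 - <<'E'
from fit import *
g=dict(np.load('scene3.npz'))
# local: x along short (outward +x? yaw 15.3 -> local +x = world +x side), y long
fit(g,280,130,9,[((-.03,-.042,.01),(181,461)),((.03,-.042,.01),(276,534)),((.03,.042,.01),(497,488)),((.03,-.042,0),(280,556)),((-.03,.042,.01),(402,409)),((0,.04,.06),(437,307)),((.03,.042,0),(496,508))])
g2=dict(np.load('scene2.npz'))
fit(g2,270,170,6,[((-.021,-.031,0),(198,131)),((-.021,.031,0),(303,106)),((.021,.031,0),(353,152)),((.021,-.031,0),(241,180))])
E
```

```text
xyz [0.4698 0.1766 0.0777] yaw 15.42 rms px 0.99 sd [0.0208 0.0088 0.0141 0.0294]
xyz [0.5256 0.1535 0.0845] yaw 14.24 rms px 0.18 sd [0.0067 0.0027 0.0049 0.009 ]
```

```bash
sed -i 's/def fit(g,x0,y0,k,obs):/def fit(g,x0,y0,k,obs,z):/; s/p\[2\]+l\[2\]/z+l[2]/; s/\[.516,.157,.1,.26\]/[.516,.157,.26]/; s/p\[3\]/p[2]/g; s/s.x\[:3\]/s.x[:2]/; s/s.x\[3\]/s.x[2]/; s/,"sd".*$/,"res",(s.fun.reshape(-1,2)*k).round(0).tolist())/' fit.py; python3 - <<'E'
from fit import *
g=dict(np.load('scene3.npz'))
for z in(.107,.110,.113):fit(g,280,130,9,[((-.03,-.042,.01),(181,461)),((.03,-.042,.01),(276,534)),((.03,.042,.01),(497,488)),((.03,-.042,0),(280,556)),((-.03,.042,.01),(402,409)),((0,.04,.06),(437,307)),((.03,.042,0),(496,508))],z)
g2=dict(np.load('scene2.npz'))
fit(g2,270,170,6,[((-.021,-.031,0),(198,131)),((-.021,.031,0),(303,106)),((.021,.031,0),(353,152)),((.021,-.031,0),(241,180))],.077)
c=lambda X:(pr(g,X)-[280,130]+.5)*9-.5
cc,s=np.cos(np.radians(15.3)),np.sin(np.radians(15.3))
im=cv2.imread('pics/f2.png')
for cx,cy,col in((.516,.157,(0,255,0)),):
  for zz,hx,hy in((.110,.03,.042),(.12,.03,.042),(.077,.021,.031)):
    q=[c([cx+cc*a-s*b,cy+s*a+cc*b,zz]) for a,b in((-hx,-hy),(hx,-hy),(hx,hy),(-hx,hy))]
    cv2.polylines(im,[np.int32(np.round(q))],True,col,1)
cv2.imwrite('pics/f2o.png',im)
E
```

```text
xyz [0.5128 0.1584] yaw 16.09 rms px 1.14 res [[-6.0, -13.0], [1.0, 10.0], [2.0, -4.0], [-7.0, 14.0], [-12.0, -15.0], [23.0, -1.0], [-2.0, 2.0]]
xyz [0.5172 0.1566] yaw 16.17 rms px 1.18 res [[-7.0, -13.0], [1.0, 10.0], [2.0, -4.0], [-7.0, 15.0], [-12.0, -15.0], [24.0, -2.0], [-1.0, 2.0]]
xyz [0.5216 0.1547] yaw 16.24 rms px 1.21 res [[-8.0, -13.0], [0.0, 11.0], [3.0, -4.0], [-7.0, 16.0], [-12.0, -16.0], [24.0, -3.0], [-1.0, 3.0]]
xyz [0.5154 0.1577] yaw 14.1 rms px 0.2 res [[-0.0, 2.0], [2.0, 1.0], [-2.0, -1.0], [1.0, -1.0]]
```

View pics/f2o.png

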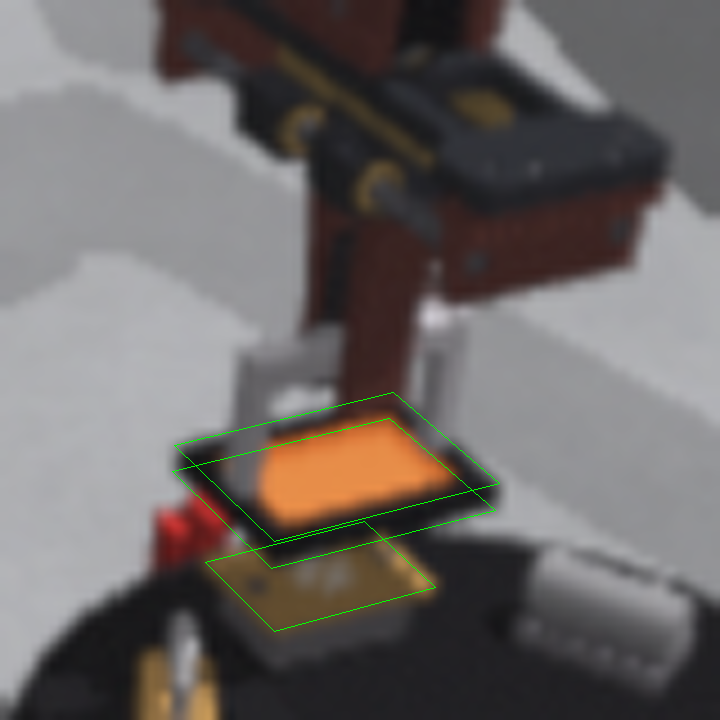

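```bash
python3 - <<'E'
from h import *
g=dict(np.load('scene.npz'))
def prj(c,z,yaw,x0,y0,k,hx=.0235,hy=.035,pit=0):
    cc,s=np.cos(np.radians(yaw)),np.sin(np.radians(yaw))
    out=[]
    for a,b in((-hx,-hy),(-hx,hy),(hx,hy),(hx,-hy)):
        dz=a*np.sin(np.radians(pit));a2=a*np.cos(np.radians(pit))
        out.append((pr(g,[c[0]+cc*a2-s*b,c[1]+s*a2+cc*b,z+dz])-[x0,y0]+.5)*k-.5)
    return np.round(out).tolist()
print("pad",prj((.4493,-.292),.022,-3,100,180,8),"obs 420,190 590,183 594,253 406,262")
for p in(-8,-4,0,4,8):print("e3",p,prj((.450,-.291),.2017,-3,90,90,6,pit=p),"obs 325,373 458,368 463,412 305,418")
for p in(-8,-4,0,4,8):print("f2",p,prj((.516,.157),.120,15.3,280,130,9,pit=p),"obs ?,? 390,417 458,475 280,525")
E
python3 -c "
import cv2
a=cv2.imread('pics/e3.png');cv2.imwrite('pics/e3z.png',cv2.resize(a[250:460,250:520],None,fx=2.5,fy=2.5))"
```

```text
pad [[416.0, 188.0], [603.0, 179.0], [593.0, 254.0], [399.0, 264.0]] obs 420,190 590,183 594,253 406,262
e3 -8 [[316.0, 361.0], [472.0, 356.0], [464.0, 418.0], [303.0, 423.0]] obs 325,373 458,368 463,412 305,418
e3 -4 [[317.0, 364.0], [473.0, 359.0], [464.0, 415.0], [302.0, 420.0]] obs 325,373 458,368 463,412 305,418
e3 0 [[318.0, 367.0], [473.0, 362.0], [463.0, 411.0], [301.0, 417.0]] obs 325,373 458,368 463,412 305,418
e3 4 [[318.0, 370.0], [473.0, 365.0], [463.0, 408.0], [301.0, 414.0]] obs 325,373 458,368 463,412 305,418
e3 8 [[319.0, 374.0], [474.0, 368.0], [462.0, 405.0], [300.0, 410.0]] obs 325,373 458,368 463,412 305,418
f2 -8 [[205.0, 442.0], [388.0, 398.0], [467.0, 486.0], [281.0, 534.0]] obs ?,? 390,417 458,475 280,525
f2 -4 [[204.0, 446.0], [387.0, 402.0], [468.0, 482.0], [282.0, 530.0]] obs ?,? 390,417 458,475 280,525
f2 0 [[204.0, 450.0], [386.0, 406.0], [469.0, 478.0], [282.0, 526.0]] obs ?,? 390,417 458,475 280,525
f2 4 [[203.0, 455.0], [385.0, 410.0], [470.0, 473.0], [283.0, 521.0]] obs ?,? 390,417 458,475 280,525
f2 8 [[203.0, 459.0], [385.0, 415.0], [470.0, 469.0], [283.0, 516.0]] obs ?,? 390,417 458,475 280,525
```

View pics/e3z.png

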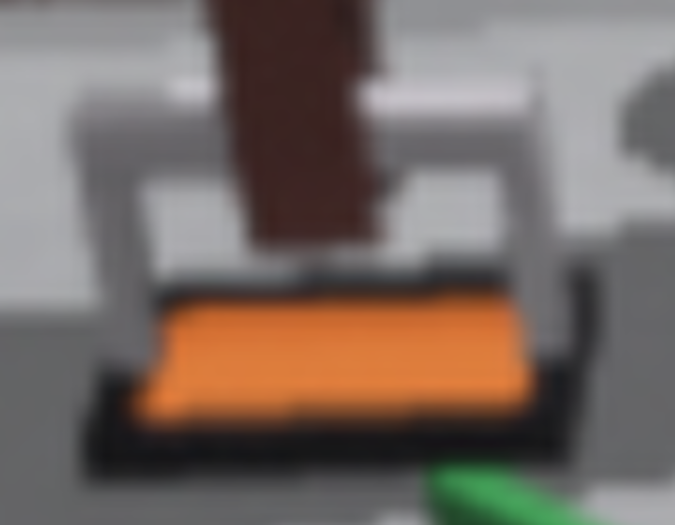

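```bash
python3 - <<'E'
from h import *
st()
g=ctrl.grab_frame('scene');np.savez('scene4.npz',**g)
for d in ctrl.silhouettes('scene','filter'):
    print(d["score"],(np.array(d["bbox"])*[512,384,512,384]).round())
im=g["img"][160:205,290:345]
im=cv2.resize(im,None,fx=14,fy=13.3 and 14,interpolation=cv2.INTER_LANCZOS4)
def c(X):return (pr(g,X)-[290,160]+.5)*14-.5
raw=im.copy()
for pit,col in((0,(0,255,0)),(8,(255,0,255))):
  cx,cy,zz,ya=.516,.157,.1455-.0354,15.3
  R=Ro.from_euler('ZY',[ya,-pit],degrees=True).as_matrix();piv=np.array([cx,cy,zz+.053])
  for lz,hx,hy in((-.053,.03,.042),(-.043,.03,.042)):
    q=[c(piv+R@[a,b,lz]) for a,b in((-hx,-hy),(hx,-hy),(hx,hy),(-hx,hy))]
    cv2.polylines(im,[np.int32(np.round(q))],True,col,1)
cv2.imwrite('pics/f3o.png',im[:600]);cv2.imwrite('pics/f3.png',raw[:600])
E
```

```text
t 11.22 pos [516.  158.3 145.3] jaw yaw 15.33 tilt [ 0.001  0.    -1.   ] F [ 0.6  0.5 -1.5] op 11.4 q6 0.01
0.83 [ 66. 203. 100. 236.]
0.71 [278. 188. 390. 262.]
0.6 [302. 165. 331. 193.]
0.57 [ 94. 170. 126. 191.]
```

View pics/f3o.png

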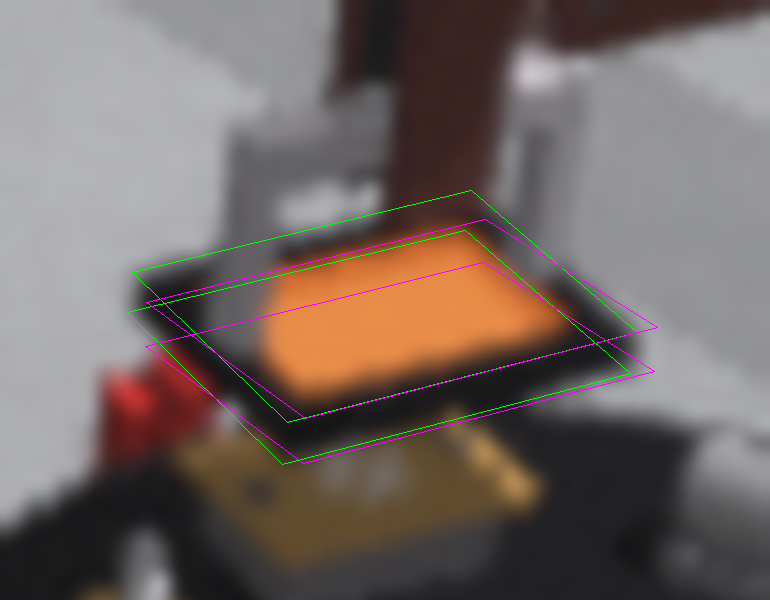

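View pics/f3.png

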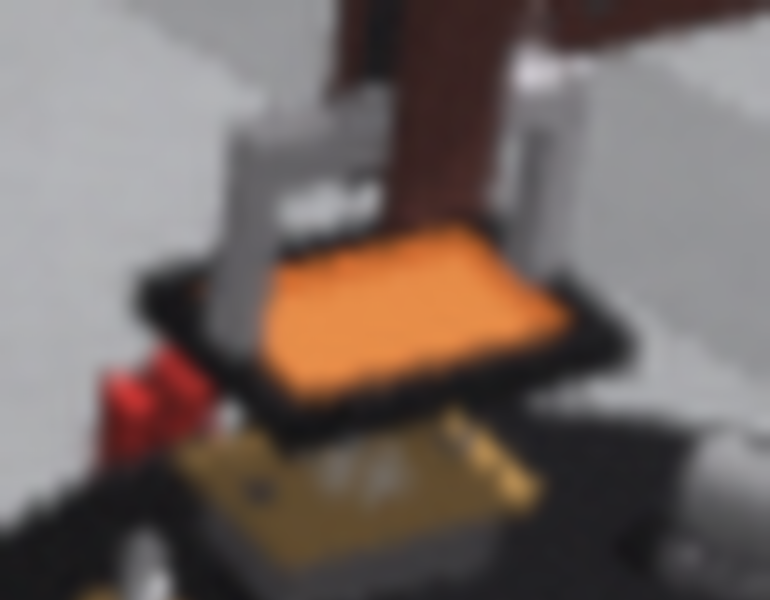

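```bash
python3 - <<'E'
from h import *
g=dict(np.load('scene4.npz'))
def c(X):return ((pr(g,X)-[290,160]+.5)*14-.5).round()
for pit in(0,4,8):
  for rol in (0,):
    R=Ro.from_euler('ZY',[15.3,-pit],degrees=True).as_matrix();piv=np.array([.516,.157,.110+.053])
    for y in(-.036,.036):print(pit,y,[c(piv+R@[0,y,lz]).tolist() for lz in(.007,0,-.007,-.043)])
# same test on pad (level for certain)
g=dict(np.load('scene.npz'))
R=Ro.from_euler('Z',[-3],degrees=True).as_matrix()
im=g["img"][185:225,135:185];k=14
im=cv2.resize(im,None,fx=k,fy=k,interpolation=cv2.INTER_LANCZOS4)
for lz,hx,hy in((0,.03,.042),(.01,.03,.042),(.06,.006,.04),(.046,.006,.04)):
    q=[(pr(g,np.array([.4495,-.291,.012])+R@[a,b,lz])-[135,185]+.5)*k-.5 for a,b in((-hx,-hy),(hx,-hy),(hx,hy),(-hx,hy))]
    cv2.polylines(im,[np.int32(np.round(q))],True,(0,255,0),1)
im=cv2.convertScaleAbs(im,alpha=1.6,beta=20)
cv2.imwrite('pics/p0.png',im)
E
```

```text
0 -0.036 [[259.0, 128.0], [256.0, 158.0], [252.0, 188.0], [233.0, 339.0]]
0 0.036 [[562.0, 58.0], [557.0, 87.0], [553.0, 117.0], [528.0, 266.0]]
4 -0.036 [[258.0, 127.0], [256.0, 158.0], [253.0, 189.0], [241.0, 346.0]]
4 0.036 [[561.0, 56.0], [557.0, 87.0], [554.0, 118.0], [537.0, 272.0]]
8 -0.036 [[257.0, 126.0], [256.0, 158.0], [254.0, 190.0], [249.0, 353.0]]
8 0.036 [[560.0, 56.0], [557.0, 87.0], [555.0, 119.0], [545.0, 278.0]]Traceback (most recent call last):
  File "<stdin>", line 14, in <module>
  File "h.py", line 7, in pr
    c=f["R"]@np.array(X)+f["t"]; return np.array([f["fx"]*c[0]/c[2]+f["cx"],f["fy"]*c[1]/c[2]+f["cy"]])
      ~~~~~~^~~~~~~~~~~~
ValueError: matmul: Input operand 1 has a mismatch in its core dimension 0, with gufunc signature (n?,k),(k,m?)->(n?,m?) (size 1 is different from 3)
```

```bash
python3 - <<'E'
from h import *
g=dict(np.load('scene.npz'))
R=Ro.from_euler('Z',-3,degrees=True).as_matrix()
im=g["img"][185:225,135:185];k=14
im=cv2.resize(im,None,fx=k,fy=k,interpolation=cv2.INTER_LANCZOS4)
im=cv2.convertScaleAbs(im,alpha=2.2,beta=0)
for lz,hx,hy in((0,.03,.042),(.01,.03,.042),(.06,.006,.04),(.046,.006,.04)):
    q=[(pr(g,np.array([.4495,-.291,.012])+R@[a,b,lz])-[135,185]+.5)*k-.5 for a,b in((-hx,-hy),(hx,-hy),(hx,hy),(-hx,hy))]
    cv2.polylines(im,[np.int32(np.round(q))],True,(0,255,0),1)
cv2.imwrite('pics/p0.png',im)
E
```

```text
(no output)
```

View pics/p0.png

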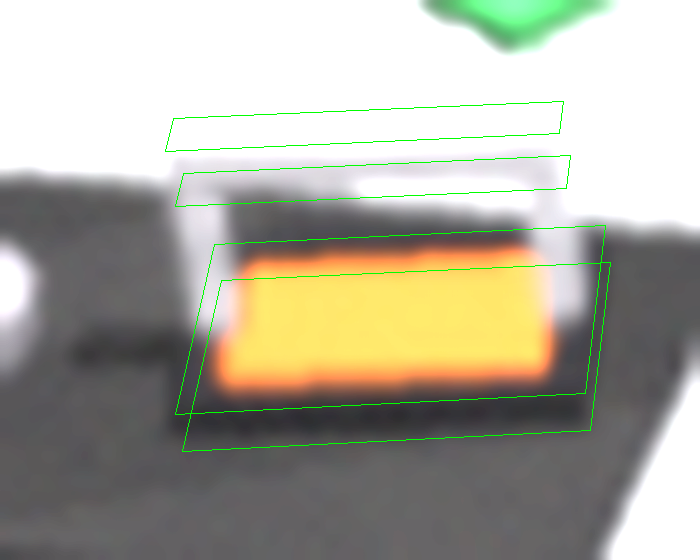

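>>> servo_tool:
  plan:
    - {"slide":[0,-0.5,-5],"roll":0}
    - {"slide":[0,0,-6],"roll":0}
    - {"slide":[0,0,-4],"roll":0}
    - {"slide":[0,0,-3],"roll":0}
    - {"slide":[0,0,-1],"roll":0}

```text
clock: 11.73
ee_pos: [0.5152, 0.1576, 0.1247]
ee_rot: [0.428, 0.563, -0.429, 0.562]
force: [0.6, -0.5, -2.5]
opening: 0.133
```

>>> servo_tool:
  plan:
    - {"slide":[0,0,-1],"roll":0}
    - {"slide":[0,0,-1],"roll":0}
    - {"slide":[0,0,0],"roll":0}
    - {"slide":[0,0,0],"roll":0}
    - {"slide":[0,0,0],"roll":0}

```text
clock: 12.15
ee_pos: [0.5158, 0.1577, 0.1238]
ee_rot: [0.429, 0.562, -0.429, 0.562]
force: [0.2, -0.6, -1.3]
opening: 0.136
```

```bash
python3 - <<'E'
from h import *
st()
g=ctrl.grab_frame('scene');np.savez('scene5.npz',**g)
st()
im=g["img"][160:205,290:345];k=14
im=cv2.resize(im,None,fx=k,fy=k,interpolation=cv2.INTER_LANCZOS4)
o=ctrl.get_obs();zz=o["ee_pos"][2]-.0354
R=Ro.from_euler('Z',15.3,degrees=True).as_matrix()
for z,hx,hy in((zz,.03,.042),(zz+.01,.03,.042),(.077,.021,.031)):
    q=[(pr(g,np.array([.516,.157,z])+R@[a,b,0])-[290,160]+.5)*k-.5 for a,b in((-hx,-hy),(hx,-hy),(hx,hy),(-hx,hy))]
    cv2.polylines(im,[np.int32(np.round(q))],True,(0,255,0),1)
cv2.imwrite('pics/g1.png',im[:600])
E
```

```text
t 12.15 pos [515.8 157.7 123.8] jaw yaw 15.32 tilt [ 0.  0. -1.] F [ 0.2 -0.6 -1.3] op 11.9 q6 0.01
t 12.2 pos [515.9 157.7 123.9] jaw yaw 15.32 tilt [ 0.  0. -1.] F [ 0.5 -0.2 -2.5] op 11.9 q6 0.01
```

View pics/g1.png

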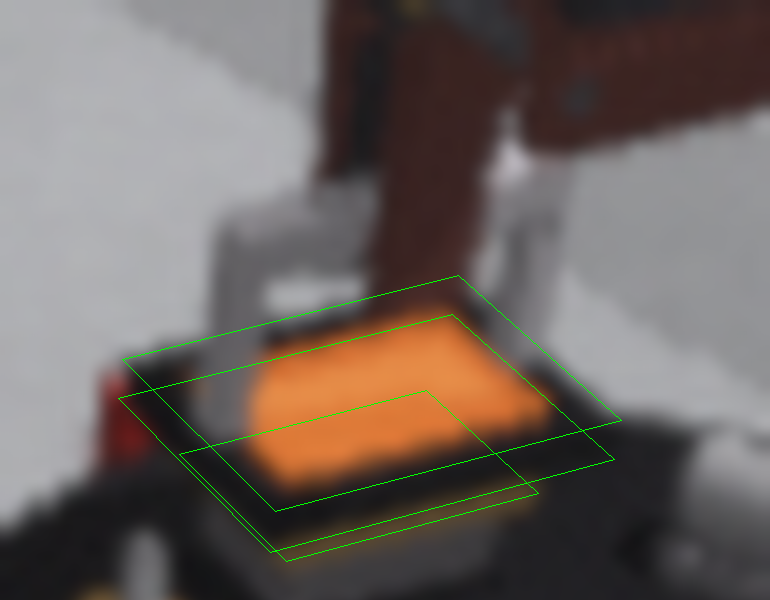

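>>> servo_tool:
  plan:
    - {"slide":[0,-0.3,-0.6],"roll":0}
    - {"slide":[0,0,-0.6],"roll":0}
    - {"slide":[0,0,0],"roll":0}
    - {"slide":[0,0,0],"roll":0}
    - {"slide":[0,0,0],"roll":0}

```text
clock: 12.62
ee_pos: [0.5158, 0.1574, 0.1225]
ee_rot: [0.429, 0.562, -0.429, 0.562]
force: [0.6, 0.1, -2.1]
opening: 0.133
```

```bash
python3 - <<'E'
from h import *
st()
g=ctrl.grab_frame('scene');cv2.imwrite("pics/z1.png",cv2.resize(g["img"],None,fx=1.5,fy=1.5,interpolation=cv2.INTER_CUBIC))
st()
E
```

```text
t 12.62 pos [515.8 157.4 122.5] jaw yaw 15.32 tilt [ 0.  0. -1.] F [ 0.6  0.1 -2.1] op 11.7 q6 0.01
t 12.67 pos [515.7 157.4 122.5] jaw yaw 15.32 tilt [-0. -0. -1.] F [-0.8  0.4 -1.2] op 11.8 q6 0.01
```

View pics/z1.png

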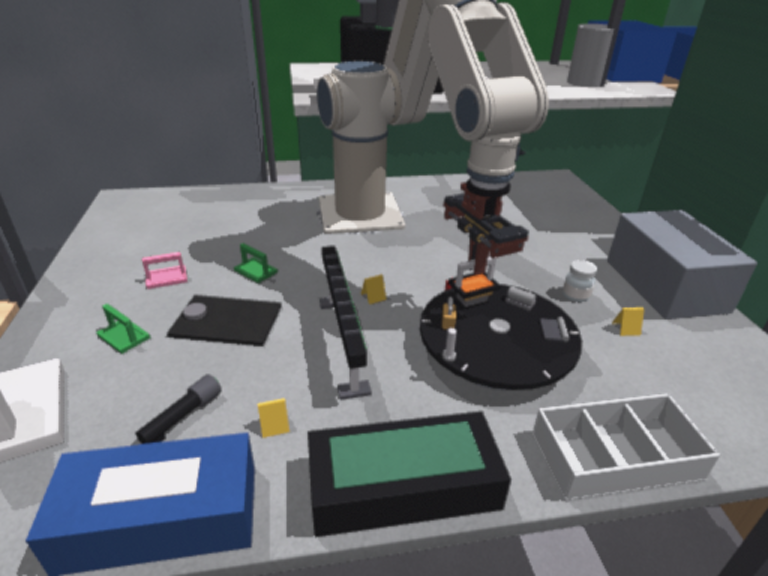

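The filter is held over the plate at (475,285). The lamp, lens cap, markers, jar and torch are where they were in the first picture. Vertical force is about the same as in free air, so nothing is touching.

```bash
python3 -c "
from workcell import ctrl
print(ctrl.sign_off())"
```

```text
the job is handed in; nothing more can be done
None
```

I turned the table one click anticlockwise by its crank pin, so the brass plate is now at the red pointer. I then carried the orange filter over the lamp bar, and the arm is still holding it above the plate. The job was handed in at about 12.7 s.

- **Table:** After I let go of the pin, the index marks were back at their starting pixels, and the plate had turned from about 135° to 195° around the axis, in line with the pointer.
- **Height:** From the height at which it was gripped, the filter's underside is at about 87 mm, which is about 10 mm above the plate.
- **Centring and alignment:** The gripper is at (515.8, 157.4) mm. I estimate the plate centre at (516, 157) mm. The jaw angle is 15.3°; the plate's long side measured 104–105° (105.5° from the table geometry), so the two are within about 1°.
- **Contact:** Forces at the end showed only the filter's weight, with no sign of touching.
- **Bystanders:** In the last scene picture the lamp and everything else look unmoved. I compared them by eye only.

**Disagreeing check:** In the scene camera the filter's lower front edge shows about 1 pixel (about 3 mm) higher than my model. It showed the same offset lying flat on the pad, so I treated it as an image error. The handle legs fit a level filter to within about 2°. The arm hid the filter from the top camera, so the final position was checked with the scene camera only.

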